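# Hold the bag clip open round the recipe card and its backboard

## Robot

A 6-joint arm with a two-finger parallel gripper is mounted at the origin on a cart in front of the work surface, level with it; the furniture and walls round the work are solid. World frame = base frame: x ahead of the robot, y to its left, z up, the work surface at z = 0. Lengths are in mm, angles in rad, forces in N, time in s.
With the tool pointing down it reaches from about 350 to 775 mm from the base axis. Payload 5.5 kg.
Tool frame: the origin (TCP) lies midway between the tips of the shut fingers; the grasp point (between the pads) lies 19 mm behind it; z points along the fingers, y is the line along which they close (so a half turn about z gives the same grasp; the last joint's range is limited). The gripper opens to 85 mm and grips with 20 to 120 N. Pads are 22 mm wide; open, the fingers measure 114 mm over their backs; the gripper's body (76 mm by 85 mm) begins 54 mm behind the grasp point. The pads swing forward as they close: fully open they stand 13 mm farther back than shut.
Start: joints at [1.056, 0.313, 0.046, 1.304, 0, 1.431], TCP at [210.527, 535.117, 231.323] pointing down, gripper open.
Joint ranges: [-2.76, 2.76], [-0.86, 1.69], [-1.03, 1.26], [-2.2, 2.34], [-1.47, 1.5], [-3.14, 3.14]. Speed limits (rad/s): [2.57, 2.57, 3.14, 3.14, 3.14, 3.14].

## Interface

Orientations are given as a rotation vector (axis times angle).
In Python, from plant import ctrl gives the robot as it stands. The module is installed in compiled form; this text tells all that it offers. Calls block until the motion is done:
- ctrl.goto(position, orientation): joint-space move of the TCP to a pose.
- ctrl.move_straight(position, rotation=None, rate=150): straight line of the TCP; rotation=None keeps the orientation; rate is the mean speed in mm/s.
- ctrl.move_joints(angles): joint-space move.
- ctrl.move_gripper(opening): opening from 0.0 (shut) to 1.0 (fully open); the grip force is fixed at half the most; returns when the fingers have stopped.
- ctrl.hold(seconds).
- ctrl.ik(position, orientation): joint angles nearest the present ones, or None.
- ctrl.read_state(): the state.
- ctrl.camera(name): name is "side" or "top" or "wrist"; returns a dict with "img" (420x560x3 uint8, red, green, blue), "z_map" (420x560 float32, mm along the optical axis (not along the pixel's ray), 0 where there is no reading), "camera_matrix" (3x3 intrinsics, pixels), "distortion" ([k1, k2, p1, p2, k3] as OpenCV has them; the pictures are not rectified), "xyz" and "rotation" of the camera in the world. Camera axes: x right, y up, looking along -z (the intrinsics and any distortion apply to the point x, -y, -z); pixel columns grow to the right and rows downward; lengths in mm; the calibration is good to about 2 mm. A picture is of the moment at which its call begins.
A pose or a line that the arm cannot do raises ctrl.Unreachable and nothing moves.
- ctrl.finish_job(): hands the job in; it is judged then, once.
The state is a dict: "t": time; "joint_positions": joint angles; "joint_velocities": joint speeds; "tau": joint torques, N m; "position": TCP position; "tool_rot": TCP orientation; "wrist_force": force on the tool from outside, world axes, zero at the start; "torque": the same for the moment, N m; "grip_width": opening from 0.0 (shut) to 1.0 (fully open); "finger_force": force on a finger pad.
Only numpy, scipy, OpenCV 4.12 (cv2) and the standard library are available. Lean on these libraries where they do the work, as an engineer would, in place of code of your own. Each camera call takes 0.05 s, during which the arm holds its last target. There are 200 camera calls.

## Task

First push the recipe card fully home in its stand, so that its near edge is flush with that of the wooden backboard. Then squeeze the red spring clip fully open by its handles, lift it, and bring its gaping jaws over that upright edge about half-way up, one jaw on each side and about 2 cm of the edge in the mouth, without the clip pressing on card or board. Finish while holding it there, still, squeezed open and clear of both, ready for another card to be slipped in; leave the honey jar, the fish tin and the green-capped spice jar alone.

Things in the scene. Friction and masses are not known exactly. Their poses are not given: they have to be found in the camera images.
- stand_edge (a point): Half-way up the near upright edge of the stand's dark-wood backboard (140 mm long, 4 mm thick, 20 to 120 mm above the worktop), 70 mm above the worktop. +x runs along the board away from the robot, +y is the board's side, -y the white card's side, z up. Board and card together span y from -3.5 to +4.2 mm.
- card (a joint): How far (m) the white rigid recipe card (140 x 96 x 3 mm, 22 to 118 mm above the worktop) sticks out past the backboard's near edge, along the stand's -x. 0 = flush, at a firm stop; starts at 0.012 to 0.035. Push its near edge along the stand's +x: it slides with about 1.5 N of friction and stays where it is left.
- stand: Recipe stand with its card, fixed to the worktop, turned up to 0.3 rad. Origin at the middle of its underside, 70 mm behind the near edge; axes as for stand_edge. Its wooden foot (100 x 60 mm, under 28 mm high) begins 40 mm behind the edge, so the edge is free from both sides.
- clip: Red spring clip with both jaws, 96 mm long, 36 mm wide, 50 to 85 g. It lies on its side, hinge pin upright, so handles and jaws stand 36 mm high. Origin: lower end of the pin. +x points along the clip to the jaw tips (56 mm ahead of the pin), -x to the handles, z up along the pin.
- clip_grip (a point): Where to grip: between the two handles near their ends, 36 mm behind the pin, half-way up (18 mm above the worktop as it lies). Axes as the clip's; squeeze along its y. The handles are 48 mm apart over their outer faces when shut and about 21 mm when fully open (then parallel); their ends lie 43 mm behind the pin shut, 48 mm open.
- clip_mouth (a point): The point midway between the jaw tips of the shut clip, 53 mm ahead of the pin and 89 mm ahead of clip_grip along the clip's x, half-way up its width. Fully open the jaw tips gape 35 mm, 50 mm ahead of the pin; 20 mm farther in the gape is still 26 mm.
- left_tip (a point): Inside face of the tip of the clip's left (+y) jaw, half-way up its width.
- right_tip (a point): Inside face of the tip of the clip's right (-y) jaw, half-way up its width.
- jaw_left (a joint): How far the left jaw has swung open (rad): 0 shut, 0.32 fully open at a firm stop. A spring shuts it; squeezing the handles takes about 5 N to start and 12 N to reach the stop. Both jaws open equally.
- honey_jar: Bystander: honey jar with a red lid, 58 x 62 x 86 mm, origin at the middle of its underside.
- fish_tin: Bystander: flat round tin, 86 mm across, 40 mm high, origin at the middle of its underside.
- spice_odd: Bystander: spice jar with a green cap, 44 x 44 x 100 mm, origin at the middle of its underside.
Not all that is in view belongs to the job. There is more than one size of the clip; the one meant has the size given above. What is shaped like the stand but yellow is not meant.

How it is judged:
By the outcome, as a careful person would: the job done as asked, in the order asked, and still so for the second after the job is handed in, while the arm keeps its last pose, push and grip.
It also fails if it takes over 48 s, if anything falls off the work surface, if the arm or the gripper's body presses on something with over 40 N, if the wrist force passes 120 N, or if a joint passes its speed limit or range.

## Working session

There is one attempt and no reset: what is moved stays moved. The work goes in short steps, each a Python script; the robot and the scene stay as the last script left them, time stands still between calls to the robot, and variables do not carry over. Pictures are saved under pics/ and viewed, at most 10 in all, crops included, and the job is handed in when it is done.

```bash
mkdir -p pics
cat > h.py <<'E'
import numpy as np, cv2
from scipy.spatial.transform import Rotation as R
from plant import ctrl
def cam(n):
    return ctrl.camera(n)
def rot(c):
    r=np.array(c["rotation"],float)
    return r if r.shape==(3,3) else R.from_rotvec(r).as_matrix()
def rays(c,uv):
    p=cv2.undistortPoints(np.array(uv,float).reshape(-1,1,2),np.array(c["camera_matrix"]),np.array(c["distortion"])).reshape(-1,2)
    d=np.c_[p[:,0],-p[:,1],-np.ones(len(p))]
    return d@rot(c).T
def onplane(c,uv,z):
    d=rays(c,uv);o=np.array(c["xyz"]);return o+d*((z-o[2])/d[:,2])[:,None]
def cloud(c,mask):
    v,u=np.nonzero(mask&(c["z_map"]>0));d=rays(c,np.c_[u,v]);return np.array(c["xyz"])+d*c["z_map"][v,u][:,None],np.c_[u,v]
def save(c,n,crop=None,s=1):
    im=c["img"][:,:,::-1]
    if crop: a,b,e,f=crop; im=im[b:f,a:e]
    cv2.imwrite(n,cv2.resize(im,None,fx=s,fy=s,interpolation=cv2.INTER_CUBIC))
E
python3 - <<'E'
from h import *
import pickle
for n in("top","side"):
    c=cam(n);pickle.dump(c,open(n+".pkl","wb"));save(c,f"pics/{n}0.png");print(n,c["xyz"],np.round(c["rotation"],3).tolist(),(c["z_map"]>0).mean())
s=ctrl.read_state();print({k:s[k] for k in("t","position","tool_rot","grip_width")})
E
```

```text
top [ 516.73594778  -30.68867628 1220.62698625] [0.028, -0.036, -1.559] 0.9958418367346938
side [  20.04739276 -772.4776544   870.37099067] [0.832, -0.271, -0.642] 0.9959736394557823
{'t': 0.1, 'position': array([210.27624987, 534.69128539, 230.51207368]), 'tool_rot': array([-5.85172631e-01, -3.08607705e+00,  2.42015711e-03]), 'grip_width': 0.9959516108601444}
```

View pics/top0.png

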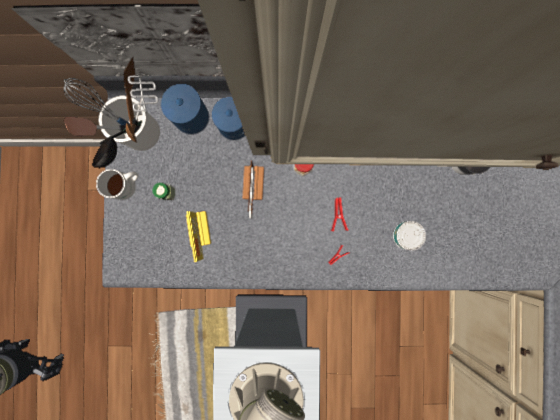

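View pics/side0.png

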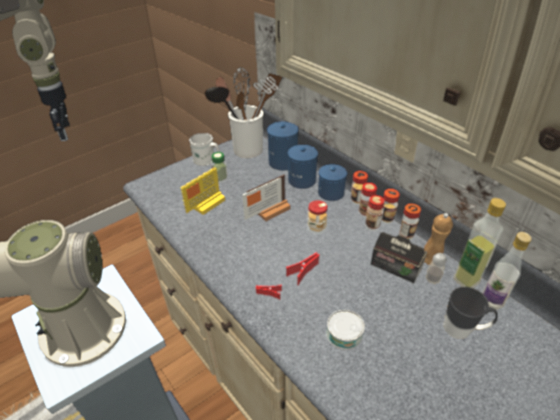

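Top view: two red clips, a larger one at (339,213) and a smaller one at (339,255). The wooden stand is at (252,190), the yellow decoy at (197,235), and a cabinet overhangs above row 165. Next I measure both clips and the stand.

Run:
```python
from h import *
import pickle
T=pickle.load(open("top.pkl","rb"));S=pickle.load(open("side.pkl","rb"))
hsv=cv2.cvtColor(T["img"],cv2.COLOR_RGB2HSV)
red=((hsv[...,0]<6)|(hsv[...,0]>174))&(hsv[...,1]>150)&(hsv[...,2]>90)
n,l,st,ce=cv2.connectedComponentsWithStats(red.astype(np.uint8))
for i in range(1,n):
    if st[i,4]<30: continue
    v,u=np.nonzero(l==i);P=onplane(T,np.c_[u,v],36)[:,:2]
    m=P.mean(0);w,V=np.linalg.eigh(np.cov((P-m).T));a=V[:,1];b=V[:,0];s=(P-m)@a;q=(P-m)@b
    print(st[i],"mean",m.round(1),"axis",a.round(3),"len",s.min().round(1),s.max().round(1),"width by s",[(int(k),round(float(np.ptp(q[abs(s-k)<4])),1),round(float(q[abs(s-k)<4].mean()),1)) for k in np.arange(-48,52,8) if (abs(s-k)<4).sum()>1])
# stand by depth
box=np.zeros(red.shape,bool);box[155:225,235:270]=1
P,uv=cloud(T,box)
k=P[:,2]>85;Q=P[k];print("stand top",Q.round(0)[::3].tolist(), "foot", end=" ")
f=(hsv[...,0]<18)&(hsv[...,0]>6)&(hsv[...,1]>120)&box
F=onplane(T,np.argwhere(f)[:,::-1],24)[:,:2];r=cv2.minAreaRect(F.astype(np.float32));print(r)
Pc,_=cloud(T,np.ones_like(red));k=(Pc[:,2]>250)&(abs(Pc[:,1])<350)&(Pc[:,0]>300);print("overhead minx",Pc[k][:,0].min(),"z there",Pc[k][Pc[k][:,0]<Pc[k][:,0].min()+15][:,2].mean())
Pc,_=cloud(S,np.ones_like(red));k=(Pc[:,2]>300)&(Pc[:,1]<300)&(Pc[:,0]>300);print("side: overhead minx,minz",np.percentile(Pc[k][:,0],1),np.percentile(Pc[k][:,2],1))
save(T,"pics/crop1.png",(220,150,370,275),5)
```

```text
[296 164  17   8 109] mean [ 691.7 -105.8] axis [-0.035  0.999] len -24.0 23.3 width by s [(-24, 8.9, -2.4), (-16, 17.8, -1.7), (-8, 20.8, 1.9), (0, 20.9, 1.0), (8, 20.9, 0.4), (16, 17.8, -0.8), (24, 11.9, -2.1)]
[332 198  16  33 164] mean [ 558.9 -208.2] axis [-0.997 -0.076] len -43.2 49.8 width by s [(-40, 12.2, 2.1), (-32, 15.1, -0.8), (-24, 17.8, -0.3), (-16, 18.0, 0.5), (-8, 18.0, -1.0), (0, 20.8, -2.0), (8, 21.0, 0.8), (16, 23.7, 0.1), (24, 29.5, -2.0), (32, 35.6, 1.5), (40, 41.5, 1.9), (48, 44.2, -0.8)]
[329 246  19  18  64] mean [ 429.5 -201.5] axis [-0.71   0.705] len -33.0 24.8 width by s [(-32, 26.9, -1.0), (-24, 22.7, -1.7), (-16, 18.6, 2.1), (-8, 12.4, 0.5), (0, 12.4, 0.7), (8, 12.4, 0.2), (16, 10.3, -0.3), (24, 10.3, -0.5)]
stand top [[697.0, 44.0, 124.0], [692.0, 45.0, 119.0], [691.0, 42.0, 110.0], [683.0, 44.0, 123.0], [681.0, 44.0, 118.0], [678.0, 44.0, 120.0], [675.0, 44.0, 120.0], [673.0, 45.0, 115.0], [670.0, 47.0, 119.0], [671.0, 39.0, 109.0], [667.0, 42.0, 116.0], [664.0, 44.0, 121.0], [661.0, 47.0, 123.0], [663.0, 39.0, 107.0], [659.0, 41.0, 117.0], [656.0, 44.
[... 603 characters left out ...]
[593.0, 48.0, 122.0], [595.0, 42.0, 98.0], [590.0, 43.0, 119.0], [588.0, 46.0, 114.0], [585.0, 48.0, 119.0], [587.0, 42.0, 91.0], [582.0, 43.0, 121.0], [580.0, 46.0, 110.0], [577.0, 48.0, 121.0], [578.0, 42.0, 88.0], [574.0, 43.0, 118.0], [571.0, 43.0, 114.0], [569.0, 43.0, 112.0], [566.0, 46.0, 116.0], [563.0, 48.0, 117.0], [560.0, 51.0, 120.0], [561.0, 43.0, 110.0], [558.0, 43.0, 107.0], [552.0, 45.0, 119.0], [550.0, 44.0, 100.0], [544.0, 45.0, 120.0], [542.0, 44.0, 97.0]] foot ((650.7119140625, 44.034427642822266), (56.55930709838867, 106.01529693603516), 87.8865966796875)
overhead minx 627.1195889062355 z there 870.5446229054699
side: overhead minx,minz 614.095309177681 463.3523261236032
```

View pics/crop1.png

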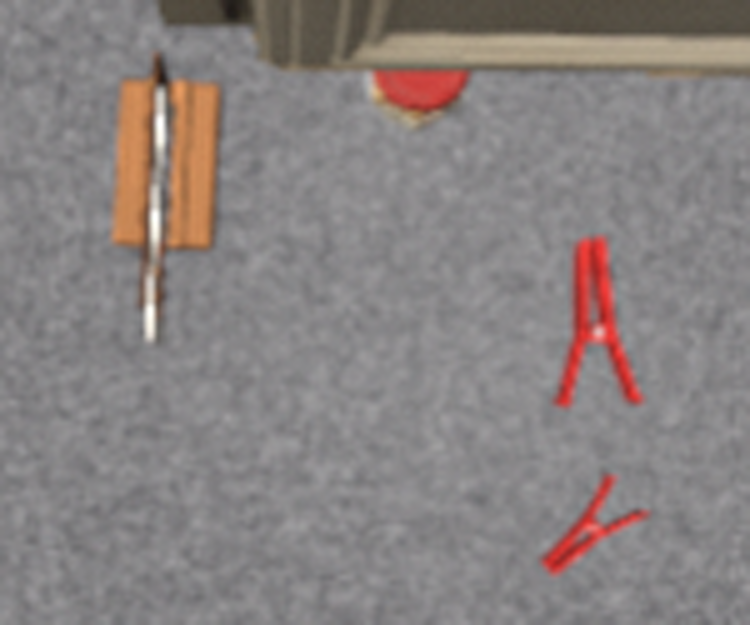

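Two candidates: the clip at (339,213) is about 95 mm long with handles spreading about 44–48 mm, and the one at (339,255) is only about 58 mm. The first fits the 96 mm given, and the enlarged crop confirms this. Its jaws point away from the robot at (592,240) in the crop. The stand with the wooden foot at crop (165,165) is the target, and its card sticks out towards the robot at crop (150,340).

Next I move in front of the stand and take a closer look with the wrist camera.

```bash
cat >> h.py <<'E'
def ori(yaw,flip=True):
    # tool down, tool x along +-yaw direction, fingers close across it
    return (R.from_euler('z',yaw+(np.pi if flip else 0))*R.from_rotvec([np.pi,0,0])).as_rotvec()
E
python3 - <<'E'
from h import *
import pickle
for f in(0,1):print(f,np.round(ctrl.ik([500,-212,200],ori(0.06,f)),2),np.round(ctrl.ik([440,46,230],ori(-0.04,f)),2))
ctrl.move_gripper(0.0)
ctrl.goto([440,46,230],ori(-0.04,True))
c=cam("wrist");pickle.dump(c,open("w1.pkl","wb"));save(c,"pics/w1.png");print(c["xyz"],np.round(rot(c),2).tolist(),ctrl.read_state()["t"])
E
```

```text
0 [-0.55  0.26 -0.1   1.21  0.    2.53] [-0.08  0.06 -0.27  1.24  0.    3.1 ]
1 [-0.55  0.26 -0.1   1.21  0.   -0.61] [-0.08  0.06 -0.27  1.24  0.   -0.04]
[365.45498999  49.15098362 372.97527768] [[0.04, -0.95, -0.29], [1.0, 0.04, 0.01], [0.0, -0.29, 0.96]] 2.8667
```

View pics/w1.png

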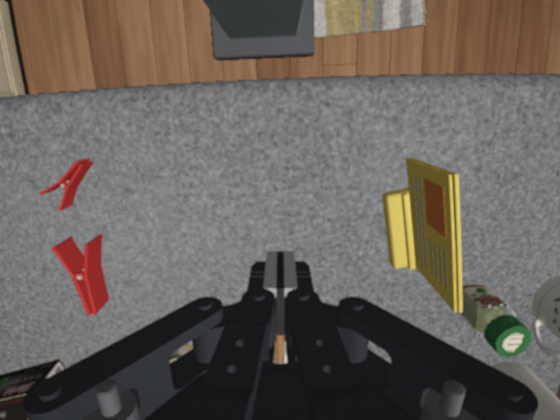

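The wrist camera's view of the stand is blocked by the gripper, with the stand hidden behind the fingers near (280,345). I'll use the top-view estimate and contact to locate it. Now pushing the card in small steps under force control.

Run:
```python
from h import *
o=ori(-0.04)
ctrl.goto([490,41,120],o);ctrl.move_straight([490,41,74],rate=100)
f0=np.array(ctrl.read_state()["wrist_force"]);d=np.array([np.cos(.04),-np.sin(.04),0]);p0=np.array([490,41,74.])
ctrl.move_straight(p0+25*d,rate=60)
log=[];s=25
while s<85:
    s+=1.5 ;ctrl.move_straight(p0+s*d,rate=25)
    st=ctrl.read_state();f=np.array(st["wrist_force"])-f0;log.append((s,round(float(st["position"][0]),1),f.round(1).tolist()))
    if -f@d>9: break
print(*log[::3],log[-3:],sep="\n")
ctrl.hold(.3);st=ctrl.read_state();print(st["position"],st["wrist_force"]-f0,st["t"],f0)
c=cam("top");save(c,"pics/top1.png",(220,150,300,220),8)
```

```text
(26.5, 516.3, [0.2, -0.7, -0.7])
(31.0, 521.1, [-0.1, 0.4, 0.2])
(35.5, 525.5, [0.1, 0.3, -0.2])
(40.0, 530.1, [-1.4, -0.1, -0.5])
(44.5, 534.7, [-1.0, -0.1, -0.3])
(49.0, 539.1, [-1.0, -0.3, -0.8])
(53.5, 543.3, [-2.7, -0.2, 0.1])
(58.0, 543.5, [-11.5, 0.7, 2.9])
[(55.0, 543.4, [-4.9, 0.3, 1.7]), (56.5, 543.5, [-8.3, -0.7, 2.5]), (58.0, 543.5, [-11.5, 0.7, 2.9])]
[543.40030288  39.2666842   72.78898896] [-10.18528435   0.76011766   3.92401545] 10.3917 [-0.06667562  0.18243702  0.3668253 ]
```

View pics/top1.png

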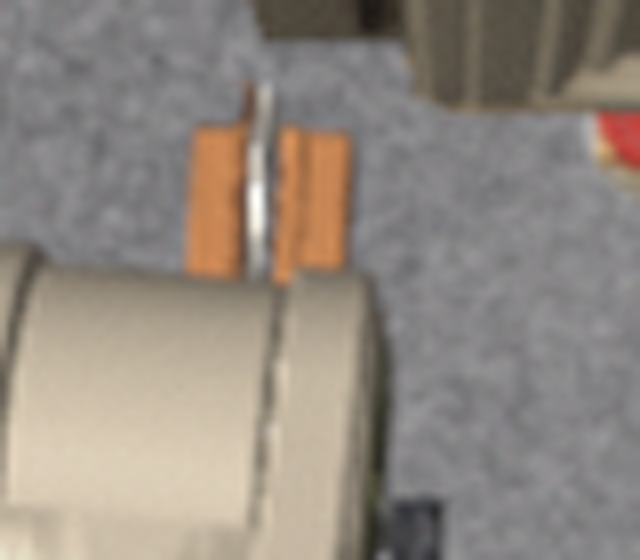

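The card ran home and hit a firm stop at TCP x = 543.4, so the edge is at x ≈ 554. Now I retract, re-measure the stand with the arm clear, and compute the clip pose from the wrist and top pictures.

Run:
```python
from h import *
import pickle
ctrl.move_straight([490,41,74],rate=150);ctrl.move_straight([470,20,130],rate=200)
ctrl.goto([470,-205,150],ori(0.06));ctrl.move_gripper(1.0)
c=cam("top");pickle.dump(c,open("top2.pkl","wb"))
# board+card top edge: bright card & dark board pixels, on z=119, per row
save(c,"pics/top2.png",(225,150,285,225),8)
def bigclip(c):
    hsv=cv2.cvtColor(c["img"],cv2.COLOR_RGB2HSV);m=((hsv[...,0]<6)|(hsv[...,0]>174))&(hsv[...,1]>130)&(hsv[...,2]>60)
    n,l,st,_=cv2.connectedComponentsWithStats(m.astype(np.uint8));return l,st,n
W=pickle.load(open("w1.pkl","rb"));l,st,n=bigclip(W)
for i in range(1,n):
    if st[i,4]<300 or st[i,1]<220: continue
    # top-face points only, by depth
    P,uv=cloud(W,l==i);k=abs(P[:,2]-36)<5;P=P[k];print(st[i],len(P),P[:,2].mean())
    xy=P[:,:2];print("x range",xy[:,0].min(),xy[:,0].max())
    for x in range(500,612,8):
        q=xy[abs(xy[:,0]-x)<4]
        if len(q)>2: print(x,q[:,1].min().round(1),q[:,1].max().round(1),((q[:,1].min()+q[:,1].max())/2).round(1))
print("pin",onplane(W,[[80,277]],36))
print(ctrl.read_state()["t"])
```

```text
[  52  235   56   80 2272] 800 34.70087355186266
x range 505.62961902703404 603.8766574538513
508 -234.9 -187.1 -211.0
516 -232.7 -191.0 -211.9
524 -230.7 -192.8 -211.8
532 -226.3 -194.3 -210.3
540 -223.0 -196.0 -209.5
548 -221.2 -197.7 -209.5
556 -219.5 -198.6 -209.1
564 -217.1 -198.8 -208.0
572 -216.7 -198.7 -207.7
580 -215.4 -198.4 -206.9
588 -215.6 -198.8 -207.2
596 -214.0 -198.8 -206.4
604 -212.2 -199.3 -205.7
pin [[ 549.03709557 -207.96169958   36.        ]]
13.175
```

View pics/top2.png

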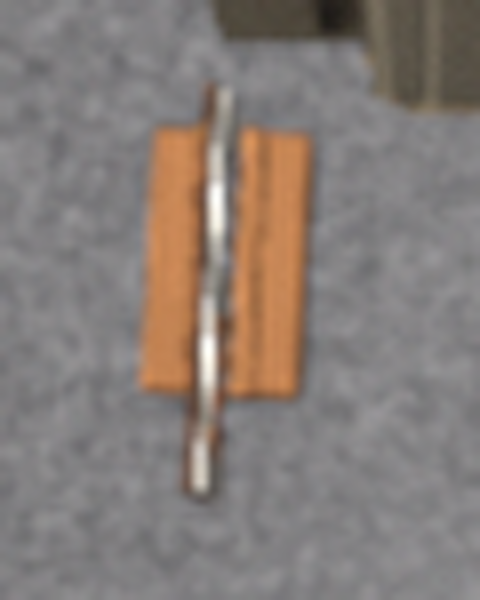

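The card is flush: the near end of board and card is one line at crop (200,495). The stand's far end is at (218,88) and the foot's left edge runs (155,130)–(142,388). Next I compute the edge position and grip the clip.

Run:
```python
from h import *
import pickle
c=pickle.load(open("top2.pkl","rb"));px=lambda a:np.array(a)/8+[225,150]-.5
print("ends",onplane(c,px([[200,495],[218,88]]),119).round(1).tolist())
F=onplane(c,px([[155,130],[142,388],[310,135],[298,395]]),20)
print("foot",F.round(1).tolist(),[np.arctan2(*(F[i]-F[i+1])[[1,0]]).round(3) for i in(0,2)], "foot near mid",((F[1]+F[3])/2).round(1))
yaw=.06;o=ori(yaw);g=np.array([512.5,-211.5])
ctrl.goto([*g,90],o);ctrl.move_straight([*g,6],rate=100)
print("down",ctrl.read_state()["position"],ctrl.read_state()["wrist_force"])
ctrl.move_gripper(0.0);ctrl.hold(.2)
s=ctrl.read_state();print("grip",s["grip_width"],s["finger_force"],s["wrist_force"],s["position"])
ctrl.move_straight([*g,52],rate=80);ctrl.hold(.2)
s=ctrl.read_state();print("lift",s["grip_width"],s["finger_force"],s["wrist_force"],s["position"],s["t"])
c=cam("side");pickle.dump(c,open("s1.pkl","wb"));save(c,"pics/s1.png",(230,200,370,310),5)
```

```text
ends [[556.6, 46.6, 119.0], [696.1, 42.5, 119.0]]
foot [[696.1, 72.4, 20.0], [599.7, 75.7, 20.0], [694.9, 14.6, 20.0], [597.7, 17.7, 20.0]] [np.float64(-0.035), np.float64(-0.033)] foot near mid [598.7  46.7  20. ]
down [ 513.01857534 -211.8443122     6.73134555] [-0.4352278  -0.66035438  0.04982087]
grip 0.1885901356017825 58.702110882950365 [-1.67409767  1.18976521 12.46113545] [ 513.89757355 -212.50898615    8.2650235 ]
lift 0.18873965253663 58.531786890816875 [ 0.54303705 -0.50309135 -0.42776663] [ 512.02910679 -211.21859979   51.30028447] 16.325
```

View pics/s1.png

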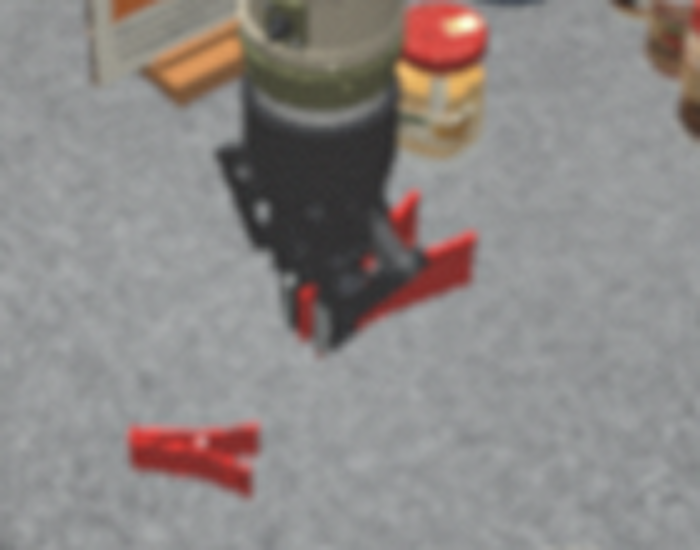

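The clip is held open with its jaws at crop (410,200) and (470,240), and the small clip is untouched. Now I measure the jaw tips relative to the tool from depth.

Run:
```python
from h import *
import pickle
st=ctrl.read_state();tp=np.array(st["position"]);print(tp)
def tips(c,nm):
    hsv=cv2.cvtColor(c["img"],cv2.COLOR_RGB2HSV);m=((hsv[...,0]<6)|(hsv[...,0]>174))&(hsv[...,1]>130)&(hsv[...,2]>60)
    P,uv=cloud(c,m);d=P-tp;k=(abs(d[:,1])<45)&(d[:,0]>-20)&(d[:,0]<110)&(abs(d[:,2])<50);P=d[k]
    c_,s_=np.cos(.06),np.sin(.06);P=np.c_[P[:,0]*c_+P[:,1]*s_,-P[:,0]*s_+P[:,1]*c_,P[:,2]]
    print(nm,len(P),"z range",np.percentile(P[:,2],[2,50,98]).round(1))
    for x in range(10,104,8):
        q=P[abs(P[:,0]-x)<4]
        if len(q)>1:
            L=q[q[:,1]>0];Rr=q[q[:,1]<0];f=lambda a:(len(a),a[:,1].min().round(1),a[:,1].max().round(1),a[:,2].min().round(1),a[:,2].max().round(1)) if len(a) else None
            print(x,f(L),f(Rr))
tips(pickle.load(open("s1.pkl","rb")),"side")
tips(cam("top"),"top")
```

```text
[ 512.13377489 -211.29326531   51.418016  ]
side 150 z range [-3.3 11.9 26.9]
26 None (2, np.float64(-9.6), np.float64(-9.0), np.float64(-2.1), np.float64(-2.0))
34 None (4, np.float64(-12.4), np.float64(-10.3), np.float64(-2.8), np.float64(2.9))
42 None (6, np.float64(-18.0), np.float64(-10.7), np.float64(-2.9), np.float64(5.3))
50 None (10, np.float64(-19.6), np.float64(-13.9), np.float64(-4.6), np.float64(13.0))
58 None (14, np.float64(-20.6), np.float64(-16.0), np.float64(-3.4), np.float64(20.8))
66 (4, np.float64(9.9), np.float64(12.6), np.float64(19.4), np.float64(25.9)) (23, np.float64(-23.0), np.float64(-18.7), np.float64(-3.3), np.float64(27.1))
74 (11, np.float64(12.5), np.float64(17.9), np.float64(4.6), np.float64(26.7)) (23, np.float64(-25.8), np.float64(-19.5), np.float64(-1.7), np.float64(25.4))
82 (9, np.float64(12.2), np.float64(17.1), np.float64(7.3), np.float64(25.6)) (21, np.float64(-26.5), np.float64(-21.3), np.float64(-3.4), np.float64(25.7))
90 (1, np.float64(20.5), np.float64(20.5), np.float64(21.9), np.float64(21.9)) (1, np.float64(-23.4), np.float64(-23.4), n
[... 620 characters left out ...]
np.float64(-16.0), np.float64(-10.5), np.float64(17.5), np.float64(29.7))
66 (8, np.float64(12.2), np.float64(17.3), np.float64(16.0), np.float64(31.0)) (8, np.float64(-19.0), np.float64(-12.7), np.float64(10.3), np.float64(29.0))
74 (9, np.float64(12.0), np.float64(18.3), np.float64(9.2), np.float64(29.7)) (8, np.float64(-19.4), np.float64(-15.4), np.float64(10.6), np.float64(28.9))
82 (9, np.float64(14.5), np.float64(21.5), np.float64(8.2), np.float64(29.2)) (7, np.float64(-35.9), np.float64(-17.9), np.float64(-49.8), np.float64(28.9))
90 (5, np.float64(16.8), np.float64(21.9), np.float64(21.7), np.float64(26.9)) (5, np.float64(-23.0), np.float64(-19.3), np.float64(14.2), np.float64(28.5))
```

The clip is held symmetrically. Its jaw tips are about 87 mm ahead of the TCP and it is centred about 11.5 mm above it. Now I bring it over the edge.

Run:
```python
from h import *
import pickle
o=ori(-.034);d=np.array([np.cos(.034),-np.sin(.034),0]);E=np.array([555.2,46.9,59.])
s=ctrl.read_state()["position"]
ctrl.move_straight([s[0],s[1],110],rate=120)
a=E-125*d
ctrl.goto([a[0],a[1],110],o);ctrl.move_straight(a,rate=100)
f0=np.array(ctrl.read_state()["wrist_force"])
ctrl.move_straight(E-90*d,rate=60)
for k in (82,74,67):
    ctrl.move_straight(E-k*d,rate=40);f=np.array(ctrl.read_state()["wrist_force"])-f0;print(k,f.round(1))
    if np.linalg.norm(f)>4: break
ctrl.hold(.5);s=ctrl.read_state();print(s["position"],s["wrist_force"]-f0,s["grip_width"],s["finger_force"],s["t"])
for n,cr in(("side",(200,130,320,230)),("top",(200,130,310,230))):
    c=cam(n);pickle.dump(c,open(n+"F.pkl","wb"));save(c,f"pics/{n}F.png",cr,6)
```

```text
82 [-0.3  1.2  0.3]
74 [-0.3  0.7 -0.7]
67 [ 0.9  0.5 -0.6]
[488.20632505  49.18466954  59.03955708] [-0.32254911  0.85743288 -0.60067146] 0.18824875355469206 58.544034655205905 21.0417
```

View pics/sideF.png

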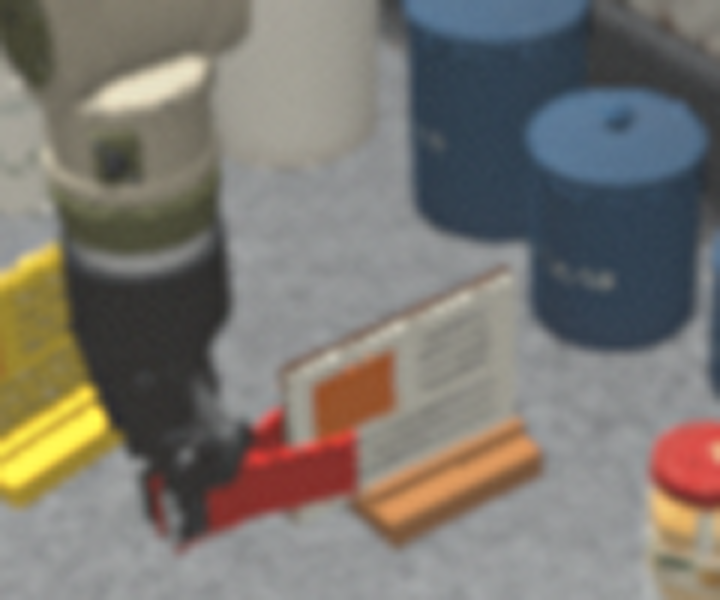

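View pics/topF.png

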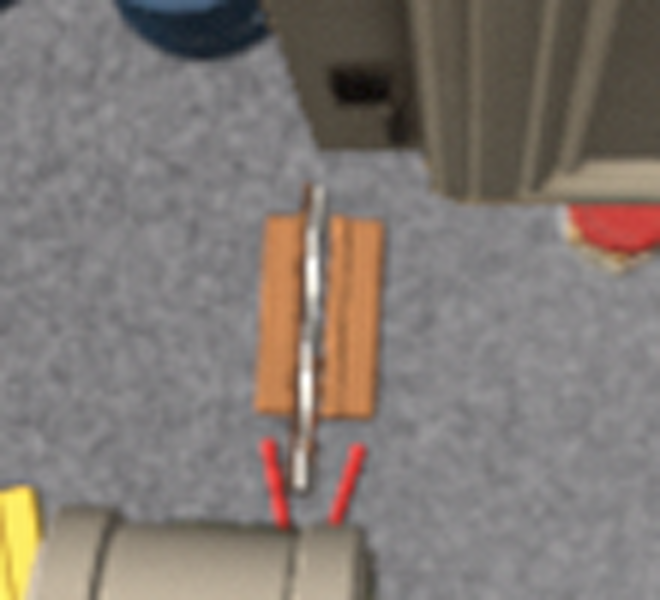

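Top view: the jaws at (268,441) and (358,448) straddle the edge at (301,490), and in the side view the jaw overlaps the card about half-way up. There is no contact force. I'll check the centring and depth numerically, allowing for parallax.

Run:
```python
from h import *
import pickle
c=pickle.load(open("topF.pkl","rb"));px=lambda a:np.array(a)/6+[200,130]-.5
print("tips",onplane(c,px([[268,441],[358,448]]),88).round(1).tolist(),"roots",onplane(c,px([[284,525],[337,525]]),88).round(1).tolist())
print("edge",onplane(c,px([[301,491]]),119).round(1).tolist())
c=pickle.load(open("sideF.pkl","rb"));px=lambda a:np.array(a)/6+[200,130]-.5
r=rays(c,px([[357,432],[357,490],[285,370],[292,515]]));o=np.array(c["xyz"])
for d,y in zip(r,[25,25,44,44]): print("side",(o+d*(y-o[1])/d[1]).round(1))
```

```text
tips [[581.0, 64.1, 88.0], [578.2, 22.0, 88.0]] roots [[541.9, 56.1, 88.0], [542.1, 31.3, 88.0]]
edge [[556.7, 46.2, 119.0]]
side [579.6  25.   83. ]
side [577.5  25.   46.6]
side [552.6  44.  123.8]
side [550.   44.   32.8]
```

The clip sits about 2 mm towards -y and about 2.5 mm too deep. I'll make a small correction, check for contact, and hand in.

Run:
```python
from h import *
s=ctrl.read_state();p=np.array(s["position"])
ctrl.move_straight(p+[-2.3,2.1,1.2],rate=20);ctrl.hold(.8)
s=ctrl.read_state();print(s["position"],s["wrist_force"],s["grip_width"],np.abs(s["joint_velocities"]).max(),s["t"])
print(ctrl.finish_job())
```

```text
[485.91619505  51.29815788  60.21677647] [-0.9909229  -0.19369065 -0.33589636] 0.18981778071220104 0.0017807564957952131 22.2583
the job is handed in; nothing more can be done
None
```

I handed the job in at 22.3 s: the card is flush against its stop, and the red clip is held still, squeezed open, with its jaws either side of the edge about half-way up. About 2 cm of the edge is in the mouth, with no contact force showing at the wrist. I estimated the fit from the pictures and took none after the last 2–3 mm correction; the jars and tin were left alone.

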